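Pack the tape away and swing the tool case shut

ROBOT

A 6-joint arm with a two-finger parallel gripper is mounted at the origin on the work surface. World frame = base frame: x ahead of the robot, y to its left, z up, the work surface at z = 0. Lengths are in m, angles in rad, forces in N, time in s.
With the tool pointing down it reaches from about 0.4 to 0.825 m from the base axis. Payload 7 kg.
Tool frame: the origin (TCP) lies between the finger pads; the fingertips stand 17 mm ahead of it and the grasp point (between the pads) lies 2 mm behind it; z points along the fingers, y is the line along which they close (so a half turn about z gives the same grasp; the last joint's range is limited). The gripper opens to 85 mm and grips with 20 to 120 N. Pads are 22 mm wide; open, the fingers measure 114 mm over their backs; the gripper's body (76 mm by 85 mm) begins 54 mm behind the grasp point. The pads swing forward as they close: fully open they stand 13 mm farther back than shut.
Start: joints at [-0.826, 0.359, 0.012, 0, -1.224, -0.288], TCP at [0.298, -0.606, 0.248] pointing down, gripper open.
Joint ranges: [-3.07, 3.07], [-1.43, 2.12], [-1.02, 1.25], [-3.03, 1.67], [-3.05, -0], [-3.03, 3.03]. Speed limits (rad/s): [2.39, 2.39, 3.01, 3.14, 3.14, 3.14].

INTERFACE

Orientations are given as a unit quaternion [w, x, y, z].
In Python, from plant import monitor, eyes, r gives the robot as it stands.
- The arm moves only by the tool arm_command, never from a script. Its argument "steps" is a list of rows, each a list of 5 numbers: the opening in per cent of the stroke, from 0 (shut) to 100 (fully open), then the shift along the tool's x, y, z in m, then the turn about the tool's z in rad. In form: [[gripper, tx, ty, tz, twist], ...]. A call has 1 to 12 rows; each row is the pose to reach, as a shift and turn from the pose commanded when the call began, along the tool's axes at that moment; what a row does not reach only later rows make up. A row lasts 1/12 s, in which the tool goes at most 41.7 mm and 7.16 degrees, less where a joint would pass 70% of its speed; a pose out of reach is approached as far as the arm can. A call with a gripper value outside its range is refused whole. The fingers move at their own pace and stop on an object; "force" is the grip in N (left out, the last holds). Time passes only in rows, so rows that repeat a pose let the fingers close. It gives the time, the measured TCP pose, the force, the opening and the grip force at its end, in the units of the state.
- monitor.get_state(): the state, without advancing time (a new reading comes with each control period).
- eyes.camera(name): name is "scene" or "side" or "wrist"; returns (picture, depth): 400x640x3 uint8, blue, green, red; 400x640 float32, m along the optical axis (not along the pixel's ray), 0 where there is no reading.
- eyes.calibration(name): a dict with "camera_matrix" (3x3 intrinsics, pixels), "k1" (the pictures are not rectified: a ray, as slopes to the right and down, at radius r is drawn at 1 + k1 r^2 times it, then the intrinsics apply), "R" (3x3) and "t" (3): a world point X has camera coordinates R X + t. Camera axes: x right, y down, z forward; pixel columns grow to the right and rows downward; lengths in m; the calibration is good to about 2 mm. A picture is of the moment at which its call begins: read the wrist's pose just before it. calibration takes no time and is no camera call; for the wrist camera it gives the pose at the moment of the call.
- r.job_done(): hands the job in; it is judged then, once.
The state is a dict: "time_s": time; "joints": joint angles; "qd": joint speeds; "effort": joint torques, N m; "eef_pos": TCP position; "eef_rot": TCP orientation; "contact_force": force on the tool from outside, world axes, zero at the start; "ft_torque": the same for the moment, N m; "opening": finger opening in m; "grip_force": force on a finger pad.
Only numpy, scipy, OpenCV 4.12 (cv2) and the standard library are available. Lean on these libraries where they do the work, as an engineer would, in place of code of your own. Each camera call takes 0.05 s, during which the arm holds its last target. There are 200 camera calls.

TASK

Put the small roll of tape away in the empty large bay of the open wooden case: lower it in to lie flat, do not drop it. Then push the leaning lid from behind just past upright and let its own weight swing it shut, without touching it on the way down; once it is shut, turn the brass turn-button fully across, over the lid, to lock it. Leave everything else where it is.

Things in the scene. Friction and masses are not known exactly. Their poses are not given: they have to be found in the camera images.
- roll_center (a point): small roll of cream masking tape lying flat on the table: ring 60 mm outside diameter, 26 mm hole, 48 mm tall, about 0.12 kg. The point is its centre, 24 mm above its underside; z is its axis. It lies on the table to the right (-y) of the case; it and the wide roll may be swapped.
- case: wooden tool case with brass corners, fixed. Outside 240 (its x) x 170 (y) x 80 mm tall without lid; walls, floor 8 mm. Origin: centre of underside, z up. Lid hinged along the +y upper edge (y = 85, z = 80.5 mm). A 55 mm tall partition at x = 35 mm leaves the empty large bay at -x (143 x 154 mm) and a small bay with a jar at +x. A block outside the -y side carries the turn-button.
- case_bay (a point): centre of the floor of the empty large bay: at x = -40.5 mm, y = 0, z = 8 mm in the case's frame, axes as the case.
- lid (a joint): angle of the lid (flat board 240 x 170 x 12 mm, 0.3 kg, free hinge): 0 shut, 1.571 upright, 1.9 the stop where it starts, leaning out beyond the case's +y side, its edge 241 mm above the table. Beyond upright it falls back to the stop; short of upright it falls shut in one to two seconds. Under 3 N at the edge moves it.
- lid_edge (a point): middle of the lid's free edge, half-way through its thickness, 170 mm from the hinge line. Its x axis is the hinge direction; the lid's outer face looks along its z (+y of the case when upright). It rises to 251 mm above the table as the lid comes upright.
- button (a joint): angle of the brass turn-button, a flat bar with an upright stud on a vertical pivot. Grows anticlockwise from above; stays where left (about 1 N at the stud turns it). In the case's frame the bar points from pivot to stud at (value - 0.5) rad from +x towards +y: at 0.5 along the front edge, clear of the lid; at its stop, 2.07, square across over the shut lid (locked). Starts at 0 to 0.45.
- button_pivot (a point): pivot of the turn-button, on top of the bar, 102.5 mm above the table (the bar is 8 mm thick and 18 mm wide); at x = 0, y = -101 mm in the case's frame, 16 mm outside the lid's edge. The shut lid's top is 92.5 mm above the table.
- button_stud (a point): centre of the top of the stud: upright cylinder 14 mm diameter, standing 34 mm above the bar, its top 136.5 mm above the table, 50 mm from the pivot.
- big_roll_center (a point): bystander: wide roll of tape, 110 mm outside diameter, 76 mm hole, 48 mm tall, lying flat; centre half-way up.
- jar_center (a point): bystander: glass jar 48 mm diameter, 60 mm tall, standing in the small bay; centre half-way up.
- magnifier: bystander: black magnifying glass lying flat beyond the case, lens 84 mm across, 12 mm thick, handle 110 mm along its -x; origin under the lens.
- block: bystander: cork sanding block 90 x 50 x 30 mm; origin at the centre of its underside.
- mug: bystander: blue mug 88 mm across and 100 mm tall, with brushes that reach 200 mm height; origin under it.
- plate: bystander: white plate 170 mm across, 18 mm tall; origin under it.
There are look-alikes about, which are no part of the job. Leave any blue look-alike of the part that bears roll_center alone.

How it is judged:
On the way, in this order (a step that is already met when the one before it is completed fails the run):
1. the small roll lies flat in the large bay, let go, while the lid is still open (horizontal distance between roll_center and case_bay below 0.07 m and height (world z) of roll_center below 0.04 m and (angle between roll_center's own z axis and vertical below 0.15 rad or angle between roll_center's own z axis and vertical above 2.99 rad) and contact force between roll and the fingers below 0.05 N and value of joint lid above 1.65 rad), for 0.2 s.
2. the lid has swung shut (value of joint lid below 0.03 rad), for 0.2 s.
3. the turn-button is fully across over the lid (value of joint button above 1.9 rad), for 0.2 s.
At the end, for the whole second after the job is handed in: The small roll lies flat (within 0.15 rad) on the floor of the large bay at rest, the lid is shut (under 0.03 rad), and the turn-button is turned across over the lid (over 1.9 rad) and still (horizontal distance between roll_center and case_bay below 0.07 m and height (world z) of roll_center below 0.04 m and (angle between roll_center's own z axis and vertical below 0.15 rad or angle between roll_center's own z axis and vertical above 2.99 rad) and value of joint lid below 0.03 rad and value of joint button above 1.9 rad and velocity of joint button between -0.05 and 0.05 rad/s and linear speed of roll below 0.02 m/s); the robot touches nothing.
It fails at once if the lid is touched on its way down, below 1.2 rad and not yet shut (value of joint lid between 0.05 and 1.2 rad and (contact force between lid and the arm above 0.3 N or contact force between lid and the fingers above 0.3 N)).
It fails at once if the turn-button is brought over the opening before the lid is shut (value of joint lid above 0.05 rad and value of joint button above 0.9 rad).
It fails at once if the small roll is dropped: let go with its centre more than 75 mm above the table (height (world z) of roll_center above 0.075 m and contact force between roll and the fingers below 0.02 N).
It fails at once if another loose thing is moved more than 30 mm (distance of any of big_roll_center, jar_center, magnifier, block, mug, plate from where it was at the start of the episode above 0.03 m).
It also fails if it takes over 64 s, if anything falls off the work surface, if the arm or the gripper's body presses on something with over 40 N, if the wrist force passes 120 N, or if a joint passes its speed limit or range.

## Working session

There is one attempt and no reset: what is moved stays moved. The work goes in short steps, Python scripts to look and compute and a tool call to move; the robot and the scene stay as the last step left them, time stands still between calls to the robot, and variables do not carry over. Pictures are saved under pics/ and viewed, at most 10 in all, crops included, and the job is handed in when it is done.

Besides the shell and the picture viewer there is one more tool, called after "Emit:" by a JSON object that holds its "name" and its "arguments", one argument or row to a line. arm_command: Moves the arm, as the interface text tells. Its arguments: {"type":"object","properties":{"steps":{"type":"array","items":{"type":"array","items":{"type":"number"}}},"force":{"type":"number"}},"required":["steps"]}

```bash
ls; mkdir -p pics; cat > h.py <<'E'
import numpy as np, cv2, pickle
from plant import monitor, eyes, r
def grab(n,tag):
    c=eyes.calibration(n); im,d=eyes.camera(n)
    cv2.imwrite(f'pics/{tag}.png',im); pickle.dump((c,im,d),open(f'pics/{tag}.pkl','wb')); return c,im,d
def load(tag): return pickle.load(open(f'pics/{tag}.pkl','rb'))
def rays(c,uv):
    K=np.array(c['camera_matrix']); uv=np.atleast_2d(uv).astype(float)
    q=cv2.undistortPoints(uv[:,None],K,np.array([c['k1'],0,0,0,0.]))[:,0]
    return np.c_[q,np.ones(len(q))]
def plane(c,uv,z):
    R=np.array(c['R']);t=np.array(c['t']); o=-R.T@t; v=rays(c,uv)@R
    return o+v*((z-o[2])/v[:,2])[:,None]
def deep(c,d,uv):
    uv=np.atleast_2d(uv); z=d[uv[:,1].astype(int),uv[:,0].astype(int)]
    return (rays(c,uv)*z[:,None]-np.array(c['t']))@np.array(c['R'])
def proj(c,X):
    p=np.atleast_2d(X)@np.array(c['R']).T+np.array(c['t']); q=p[:,:2]/p[:,2:]
    q=q*(1+c['k1']*(q**2).sum(1,keepdims=True)); K=np.array(c['camera_matrix']); return q@K[:2,:2].T+K[:2,2]
E
python3 - <<'E'
from h import *
for n in('scene','side'):
    c,im,d=grab(n,n+'0'); R=np.array(c['R']);print(n,-R.T@np.array(c['t']),R[2],c['camera_matrix'][0][0],c['k1'])
c,im,d=grab('wrist','wrist0')
s=monitor.get_state();print(s)
R=np.array(c['R']);print(-R.T@np.array(c['t']),R)
E
```

```text
pics
scene [ 1.11509681 -0.85918099  0.99859818] [-0.39602683  0.64512442 -0.65343495] 491.7257076279658 -0.10105334547545404
side [1.24598835 0.73385359 0.99144652] [-0.52252592 -0.53399383 -0.66469335] 410.4201267457622 0.0338881503662889
{'time_s': 0.15, 'joints': array([-8.25876016e-01,  3.59268637e-01,  1.12806565e-02, -2.65454629e-04,
       -1.22410957e+00, -2.88060692e-01]), 'qd': array([ 0.00127582, -0.00201971,  0.0045271 ,  0.00029014,  0.00094476,
       -0.00105292]), 'effort': array([-3.54925513e-03, -5.83874524e+01,  2.93653446e+01,  6.94057524e+00,
       -4.20783981e-03,  3.24152225e-06]), 'eef_pos': array([ 0.29757166, -0.60548817,  0.24755194]), 'eef_rot': array([-2.12771635e-04, -2.26404345e-01,  9.74033179e-01,  6.27376690e-04]), 'contact_force': array([0.45050645, 0.45563438, 0.22411186]), 'ft_torque': array([ 0.01931312,  0.00211602, -0.01502676]), 'grip_force': 0.0, 'opening': 0.08515528183416163}
[ 0.22443876 -0.64133158  0.37297878] [[-0.4412496   0.89738357  0.00123615]
 [ 0.85163913  0.41832176  0.3157811 ]
 [ 0.28285966  0.14039104 -0.94883126]]
```

View pics/scene0.png

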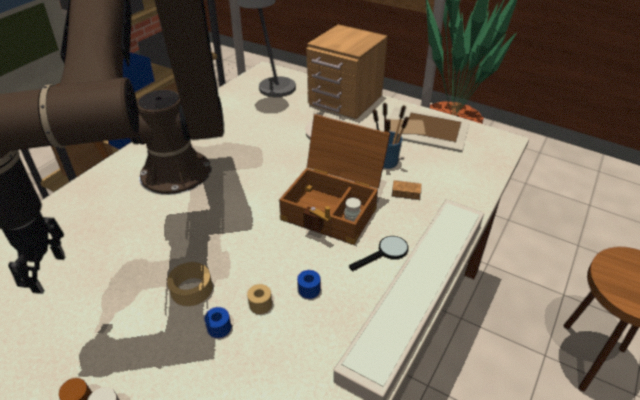

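View pics/side0.png

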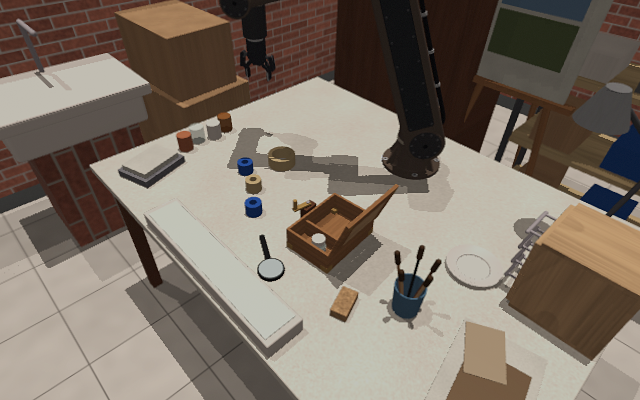

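The scene view shows the cream small roll at (260,297). Blue look-alikes are at (218,321) and (309,284), the wide cream roll at (189,283), and the case near (332,200) with its turn-button at (320,212). The cream ring at (260,297) fits: it has the small size and isn't blue. I'll confirm it in an enlarged crop and measure.

```bash
python3 - <<'E'
from h import *
c,im,d=load('scene0')
cr=im[110:340,160:420]; cv2.imwrite('pics/crop0.png',cv2.resize(cr,None,fx=2.6,fy=2.6,interpolation=cv2.INTER_CUBIC))
def top(tag,z,name,box):
    c,im,d=load(tag);u0,v0,u1,v1=box
    U,V=np.meshgrid(range(u0,u1),range(v0,v1)); uv=np.c_[U.ravel(),V.ravel()]
    P=deep(c,d,uv); k=abs(P[:,2]-z)<.006; 
    (x,y),rr=cv2.minEnclosingCircle(P[k][:,:2].astype(np.float32)); print(tag,name,k.sum(),x,y,rr,P[k].mean(0))
top('scene0',.048,'small',(242,278,276,314)); top('side0',.048,'small',(243,172,265,196))
top('scene0',.048,'big',(162,255,218,308)); top('side0',.048,'big',(262,142,300,174))
# case points by depth height slices
for tag,box in(('scene0',(270,110,395,245)),('side0',(280,180,402,275))):
    c,im,d=load(tag);u0,v0,u1,v1=box
    U,V=np.meshgrid(range(u0,u1),range(v0,v1)); uv=np.c_[U.ravel(),V.ravel()];P=deep(c,d,uv)
    for lo,hi in((.072,.088),(.12,.16),(.2,.26)):
        Q=P[(P[:,2]>lo)&(P[:,2]<hi)]; print(tag,lo,len(Q),cv2.minAreaRect(Q[:,:2].astype(np.float32)))
E
```

```text
scene0 small 324 0.5811532735824585 -0.29248687624931335 0.031196145340800285 [ 0.58179488 -0.29366818  0.04739423]
side0 small 126 0.5828019380569458 -0.2906177043914795 0.033798567950725555 [ 0.58517183 -0.28955763  0.04669251]
scene0 big 684 0.43328484892845154 -0.3583564758300781 0.09185491502285004 [ 0.40169435 -0.3522009   0.04814754]
side0 big 219 0.4004088342189789 -0.34658509492874146 0.05970792844891548 [ 0.40425253 -0.34440223  0.04675382]
scene0 0.072 1094 ((0.5387917160987854, 0.21575680375099182), (0.24356718361377716, 0.4982275664806366), 5.2616190910339355)
scene0 0.12 1101 ((0.5451396703720093, 0.2191467136144638), (0.46219900250434875, 0.2355928272008896), 79.26322937011719)
scene0 0.2 1268 ((0.5306921005249023, 0.30274975299835205), (0.24212311208248138, 0.1933247298002243), 4.860785961151123)
side0 0.072 572 ((0.554256021976471, 0.08268684148788452), (0.24614819884300232, 0.21031241118907928), 5.67173433303833)
side0 0.12 226 ((0.6060285568237305, 0.18032175302505493), (0.2637842297554016, 0.3171287178993225), 41.51853561401367)
side0 0.2 497 ((0.5348523259162903, 0.3153303265571594), (0.24361902475357056, 0.189915731549263), 3.2653820514678955)
```

View pics/crop0.png

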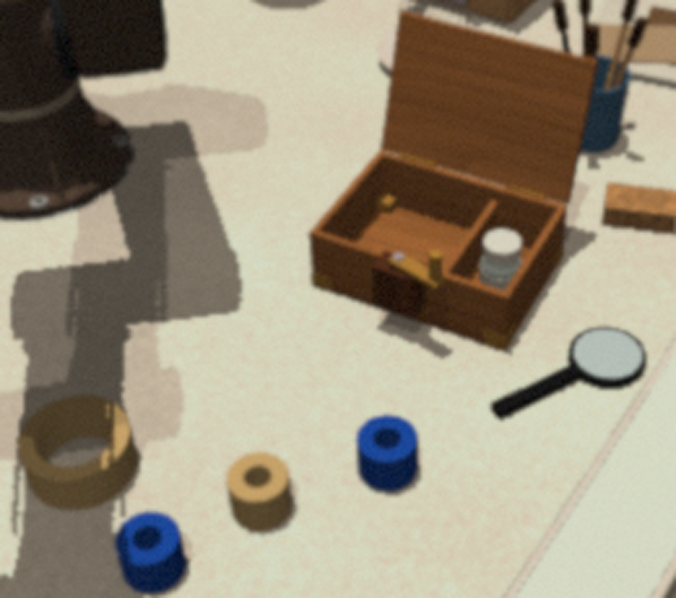

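Confirmed: the target is the cream ring, at crop (258,490). The wide roll is at crop (78,450). The case rim corners are at crop (313,234), (508,295), (566,207) and (384,155), the pivot at (397,258) and the stud top at (436,251).

```bash
python3 - <<'E'
from h import *
c,im,d=load('scene0')
f=lambda L:np.array(L)/2.6+[160,110]
q=plane(c,f([(313,234),(508,295),(566,207),(384,155)]),.08); print(q)
print([np.linalg.norm(q[i]-q[(i+1)%4]) for i in range(4)], q.mean(0), [np.arctan2(*(b-a)[1::-1]) for a,b in((q[0],q[1]),(q[3],q[2]))])
pv=plane(c,f([(397,258)]),.1025)[0]; st=plane(c,f([(436,251)]),.1365)[0]; print('pivot',pv,'stud',st,np.linalg.norm((st-pv)[:2]),np.arctan2(*(st-pv)[1::-1]))
# lid plane fit from scene, side
for tag,z0,box in(('scene0',.12,(300,115,390,190)),):
    c,im,d=load(tag);u0,v0,u1,v1=box
    U,V=np.meshgrid(range(u0,u1),range(v0,v1)); P=deep(c,d,np.c_[U.ravel(),V.ravel()])
    P=P[(P[:,2]>.11)&(P[:,2]<.24)&(P[:,1]<.27)&(P[:,1]>.12)&(P[:,0]<.66)]; m=np.median(P,0); n=np.linalg.svd(P-P.mean(0),full_matrices=False)[2][2]; print(len(P),P.mean(0),n,P.min(0),P.max(0))
cx=load('side0')
U,V=np.meshgrid(range(385,445),range(240,325));P=deep(cx[0],cx[2],np.c_[U.ravel(),V.ravel()]);P=P[P[:,2]>.09];print('mug',P.mean(0),P.min(0),P.max(0))
E
```

```text
[[ 0.44633198 -0.00753585  0.08      ]
 [ 0.6777104   0.01908169  0.08      ]
 [ 0.66367873  0.18156242  0.08      ]
 [ 0.43431179  0.15545023  0.08      ]]
[np.float64(0.23290441757928945), np.float64(0.16308548420712296), np.float64(0.2308485253428846), np.float64(0.1634287248077933)] [0.55550822 0.08713963 0.08      ] [np.float64(0.11453551602303978), np.float64(0.11335656177297092)]
pivot [ 0.56101618 -0.01378733  0.1025    ] stud [ 0.61021088 -0.01587734  0.1365    ] 0.04923907709889516 -0.04245894054888073
3461 [0.54388392 0.20577764 0.17662794] [ 0.09369856 -0.94019451  0.32749789] [0.4164022  0.16558844 0.11000229] [0.65988825 0.24760943 0.23999954]
mug [0.60667245 0.43344592 0.17654932] [0.52956543 0.36024167 0.09006921] [1.24598835 0.73385359 0.99144652]
```

```bash
cat >> h.py <<'E'
from scipy.spatial.transform import Rotation as Ro
def to(x,y,z,ang=None):
    s=monitor.get_state(); w,a,b,c=s['eef_rot']; R=Ro.from_quat([a,b,c,w]).as_matrix()
    cur=np.arctan2(R[1,1],R[0,1]); tw=0 if ang is None else -((ang-cur+np.pi/2)%np.pi-np.pi/2)
    print('t',round(s['time_s'],2),'pos',s['eef_pos'].round(4),'yang',cur.round(3),'tilt',R[2,2].round(4),'F',s['contact_force'].round(2),'q6',s['joints'][5].round(2),'open',round(s['opening'],4))
    print('shift',(R.T@(np.array([x,y,z])-s['eef_pos'])).round(4),'twist',round(float(tw),3))
E
python3 - <<'E'
from h import *
c,im,d=load('scene0')
hsv=cv2.cvtColor(im,cv2.COLOR_BGR2HSV); m=cv2.inRange(hsv,(100,150,40),(130,255,255)); m[:,340:]=0;m[:250]=0
n,l,s,ce=cv2.connectedComponentsWithStats(m)
for i in range(1,n):
    if s[i,4]>100: v,u=np.where(l==i);P=deep(c,d,np.c_[u,v]);P=P[abs(P[:,2]-.047)<.006];print(cv2.minEnclosingCircle(P[:,:2].astype(np.float32)))
to(.582,-.2915,.15,np.pi/2+.10)
E
```

```text
((0.65838623046875, -0.1921025514602661), 0.031115476042032242)
((0.541050374507904, -0.4045144021511078), 0.02890772745013237)
t 0.15 pos [ 0.2976 -0.6055  0.2476] yang 2.028 tilt -1.0 F [0.45 0.46 0.22] q6 -0.29 open 0.0852
shift [-0.3938  0.1562  0.0977] twist 0.357
```

Emit:
{"name": "arm_command", "arguments": {
  "steps": [
    [100,-0.393,0.156,0.06,0.357],
    [100,-0.393,0.156,0.06,0.357],
    [100,-0.393,0.156,0.06,0.357],
    [100,-0.393,0.156,0.06,0.357],
    [100,-0.393,0.156,0.06,0.357],
    [100,-0.393,0.156,0.06,0.357],
    [100,-0.393,0.156,0.06,0.357],
    [100,-0.393,0.156,0.06,0.357],
    [100,-0.393,0.156,0.06,0.357],
    [100,-0.394,0.156,0.098,0.357],
    [100,-0.394,0.156,0.098,0.357],
    [100,-0.394,0.156,0.098,0.357]
  ],
  "force": 40
}}

```text
time_s: 1.15
eef_pos: [0.5831, -0.2878, 0.1454]
eef_rot: [-0.003, -0.051, 0.999, 0.001]
contact_force: [-0.8, 0.0, -0.7]
opening: 0.0857
grip_force: 0.0
```

```bash
python3 - <<'E'
from h import *
c,im,d=grab('wrist','w1')
to(.582,-.2915,.035,np.pi/2+.10)
U,V=np.meshgrid(range(640),range(400)); uv=np.c_[U.ravel(),V.ravel()]
P=deep(c,d,uv); k=(abs(P[:,2]-.048)<.005)&(np.hypot(P[:,0]-.582,P[:,1]+.2915)<.05)&(d.ravel()>0);P=P[k]
print(k.sum(),P.mean(0),cv2.minEnclosingCircle(P[:,:2].astype(np.float32)))
E
```

```text
t 1.2 pos [ 0.5825 -0.2895  0.1473] yang 1.674 tilt -1.0 F [-0.92  0.62  0.02] q6 -1.31 open 0.0853
shift [ 1.000e-04 -2.100e-03  1.123e-01] twist 0.003
3583 [ 0.58006348 -0.29201523  0.04777531] ((0.5815107822418213, -0.291964590549469), 0.03002198040485382)
```

The wrist view puts the roll at (0.5815, -0.292) with a 30 mm radius, which matches. I'll descend and grip.

Emit:
{"name": "arm_command", "arguments": {
  "steps": [
    [100,0,0,0.03,0],
    [100,0,0,0.06,0],
    [100,0,0,0.09,0],
    [100,0,0,0.113,0],
    [100,0,0,0.113,0],
    [100,0,0,0.113,0],
    [30,0,0,0.113,0],
    [30,0,0,0.113,0],
    [30,0,0,0.113,0],
    [30,0,0,0.113,0],
    [30,0,0,0.113,0],
    [30,0,0,0.113,0]
  ]
}}

```text
time_s: 2.2
eef_pos: [0.5839, -0.2926, 0.0401]
eef_rot: [0.002, -0.05, 0.999, -0.001]
contact_force: [-1.4, -0.4, 5.9]
opening: 0.0587
grip_force: 42.8
```

```bash
python3 - <<'E'
from h import *
print(monitor.get_state()['grip_force']); to(.514,.082,.25,np.pi/2+.10)
E
```

```text
42.825681176036596
t 2.2 pos [ 0.5839 -0.2926  0.0401] yang 1.671 tilt -1.0 F [-1.35 -0.44  5.9 ] q6 -1.31 open 0.0587
shift [ 0.0313  0.3794 -0.2106] twist 0.0
```

Emit:
{"name": "arm_command", "arguments": {
  "steps": [
    [30,0,0,-0.03,0],
    [30,0,0,-0.07,0],
    [30,0,0,-0.11,0],
    [30,0,0.02,-0.15,0],
    [30,0.01,0.05,-0.18,0],
    [30,0.01,0.085,-0.2,0],
    [30,0.01,0.12,-0.2,0],
    [30,0.02,0.155,-0.2,0],
    [30,0.02,0.19,-0.2,0],
    [30,0.02,0.225,-0.2,0],
    [30,0.03,0.26,-0.2,0],
    [30,0.03,0.295,-0.2,0]
  ]
}}

```text
time_s: 3.2
eef_pos: [0.5216, -0.0001, 0.2388]
eef_rot: [0.001, -0.05, 0.999, 0.001]
contact_force: [0.3, -0.2, -2.0]
opening: 0.0583
grip_force: 43.9
```

Emit:
{"name": "arm_command", "arguments": {
  "steps": [
    [30,0.001,0.03,0,0],
    [30,0.001,0.06,0,0],
    [30,0.001,0.083,0,0],
    [30,0.001,0.083,0,0],
    [30,0.001,0.083,0,0]
  ]
}}

```text
time_s: 3.62
eef_pos: [0.5138, 0.0822, 0.2384]
eef_rot: [0.001, -0.051, 0.999, 0.001]
contact_force: [-0.3, -0.1, -1.2]
opening: 0.0584
grip_force: 43.9
```

```bash
python3 - <<'E'
from h import *
grab('wrist','w2'); grab('scene','s2'); to(.514,.082,.05,np.pi/2+.10)
a=cv2.imread('pics/w2.png');b=cv2.imread('pics/s2.png')[90:250,240:440]
cv2.imwrite('pics/v2.png',np.hstack([cv2.resize(a,(480,300)),cv2.resize(b,(320,256))[:300] if 0 else cv2.copyMakeBorder(cv2.resize(b,(320,256)),0,44,0,0,0)]))
E
```

```text
t 3.72 pos [0.5139 0.0808 0.2381] yang 1.671 tilt -1.0 F [-0.29  0.16 -0.2 ] q6 -2.0 open 0.0585
shift [0.     0.0011 0.1881] twist 0.0
```

View pics/v2.png

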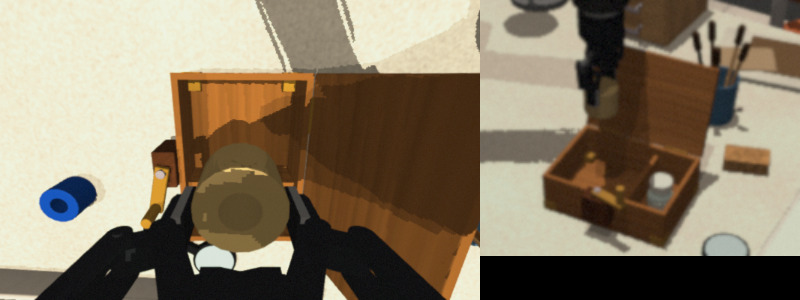

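The wrist view shows the roll held level. The bay's -x rim corners are at full-size pixels (229,97) and (413,97), the pivot near (213,233) and the stud top near (199,291). I'll check the case pose with these.

```bash
python3 - <<'E'
from h import *
c,im,d=load('w2')
q=plane(c,[(229,97),(413,97)],.08); pv=plane(c,[(213,233)],.1025); st=plane(c,[(199,291)],.1365)
dv=(q[1]-q[0])[:2]; L=np.linalg.norm(dv); yaw=np.arctan2(dv[1],dv[0])-np.pi/2
ex=np.array([np.cos(yaw),np.sin(yaw)]); print(q,L,'yaw',yaw,'center',q.mean(0)[:2]+.12*ex,'pivot',pv,'stud',st,np.linalg.norm((st-pv)[0,:2]),np.arctan2((st-pv)[0,1],(st-pv)[0,0])-yaw+.5)
# level of the roll: its bottom visible face
P=deep(c,d,[(315,275),(290,285),(345,280),(318,240)]);print(P)
E
```

```text
[[ 0.44161992 -0.00552141  0.08      ]
 [ 0.42505794  0.15546565  0.08      ]] 0.1618367402089273 yaw 0.10251704608052026 center [0.55270889 0.08725263] pivot [[ 0.56367881 -0.0132108   0.1025    ]] stud [[ 0.60337105 -0.01424626  0.1365    ]] 0.039705750610952245 0.37140161865404275
[[0.52471503 0.08063021 0.21924052]
 [0.51328472 0.0687385  0.24693148]
 [0.51541087 0.09459064 0.23585686]
 [0.49015356 0.07894391 0.24662199]]
```

Emit:
{"name": "arm_command", "arguments": {
  "steps": [
    [30,0,0.001,0.035,0],
    [30,0,0.001,0.07,0],
    [30,0,0.001,0.105,0],
    [30,0,0.001,0.135,0],
    [30,0,0.001,0.155,0],
    [30,0,0.001,0.17,0],
    [30,0,0.001,0.178,0],
    [30,0,0.001,0.184,0],
    [30,0,0.001,0.186,0],
    [30,0,0.001,0.187,0],
    [30,0,0.001,0.187,0]
  ]
}}

```text
time_s: 4.63
eef_pos: [0.5145, 0.0821, 0.051]
eef_rot: [0.001, -0.05, 0.999, 0.0]
contact_force: [-0.1, -0.2, -1.6]
opening: 0.0584
grip_force: 43.9
```

Emit:
{"name": "arm_command", "arguments": {
  "steps": [
    [30,0,0,0.001,0],
    [30,0,0,0.002,0],
    [30,0,0,0.003,0],
    [30,0,0,0.003,0],
    [30,0,0,0.003,0]
  ]
}}

```text
time_s: 5.05
eef_pos: [0.5142, 0.0823, 0.0481]
eef_rot: [0.001, -0.05, 0.999, 0.0]
contact_force: [-2.9, 0.4, 5.1]
opening: 0.0589
grip_force: 44.5
```

Contact with the floor at 5 N. I'll open slightly, then rise.

Emit:
{"name": "arm_command", "arguments": {
  "steps": [
    [88,0,0,0,0],
    [88,0,0,0,0],
    [88,0,0,0,0],
    [88,0,0,-0.01,0],
    [88,0,0,-0.03,0],
    [88,0,0,-0.06,0],
    [88,0,0,-0.1,0],
    [88,0,0,-0.14,0],
    [88,0,0,-0.18,0],
    [88,0,0,-0.21,0],
    [88,0,0,-0.21,0]
  ]
}}

```text
time_s: 5.97
eef_pos: [0.5167, 0.0827, 0.2655]
eef_rot: [0.006, -0.05, 0.999, 0.002]
contact_force: [0.4, 0.7, -0.1]
opening: 0.0752
grip_force: 0.0
```

```bash
python3 - <<'E'
from h import *
c,im,d=grab('wrist','w3')
U,V=np.meshgrid(range(640),range(400)); P=deep(c,d,np.c_[U.ravel(),V.ravel()])
k=(abs(P[:,2]-.056)<.006)&(np.hypot(P[:,0]-.514,P[:,1]-.083)<.06);P=P[k];print(k.sum(),P.mean(0),P[:,2].std(),cv2.minEnclosingCircle(P[:,:2].astype(np.float32)))
c,im,d=load('scene0')
# lid edge from scene
U,V=np.meshgrid(range(300,392),range(110,190)); P=deep(c,d,np.c_[U.ravel(),V.ravel()])
P=P[(P[:,2]>.225)&(P[:,2]<.25)&(P[:,1]<.29)&(P[:,1]>.12)]; print('edge',np.percentile(P,[1,50,99],axis=0))
yaw=.103;R=np.array([[np.cos(yaw),-np.sin(yaw)],[np.sin(yaw),np.cos(yaw)]]);C=np.array([.554,.087])
for p in((0,.2),(0,.178),(0,.097)): print(p,C+R@p)
w=C+R@np.array((0,.2)); to(w[0],w[1],.33,np.pi/2+.103)
E
```

```text
1783 [0.51088395 0.08254312 0.05576935] 0.000995246236479986 ((0.5120730400085449, 0.08280626684427261), 0.02987675368785858)
edge [[0.42092293 0.21066006 0.2252393 ]
 [0.54410163 0.22643691 0.23552474]
 [0.65622704 0.24381923 0.24481007]]
(0, 0.2) [0.5334364  0.28594004]
(0, 0.178) [0.5356984  0.26405663]
(0, 0.097) [0.54402666 0.18348592]
t 6.02 pos [0.5155 0.0826 0.2621] yang 1.671 tilt -1.0 F [-0.52  0.52 -0.77] q6 -2.01 open 0.0752
shift [-0.0387  0.2007 -0.0671] twist -0.003
```

Roll lies flat at (0.512, 0.083), top at 0.056. Now I'll rise, cross over the lid with the fingers shut, and come down behind it.

Emit:
{"name": "arm_command", "arguments": {
  "steps": [
    [0,0,0,-0.035,0],
    [0,0,0,-0.068,0],
    [0,-0.005,0.01,-0.068,0],
    [0,-0.01,0.04,-0.068,0],
    [0,-0.02,0.08,-0.068,0],
    [0,-0.03,0.12,-0.068,0],
    [0,-0.038,0.16,-0.068,0],
    [0,-0.038,0.201,-0.068,0],
    [0,-0.038,0.201,-0.068,0],
    [0,-0.038,0.201,-0.068,0]
  ]
}}

```text
time_s: 6.85
eef_pos: [0.5309, 0.2878, 0.3237]
eef_rot: [-0.001, -0.051, 0.999, -0.001]
contact_force: [-0.3, 0.2, -0.4]
opening: 0.0004
grip_force: 0.0
```

Emit:
{"name": "arm_command", "arguments": {
  "steps": [
    [0,0,0,0.03,0],
    [0,0,0,0.06,0],
    [0,0,0,0.09,0],
    [0,0,0,0.09,0],
    [0,0,0,0.09,0]
  ]
}}

```text
time_s: 7.27
eef_pos: [0.5312, 0.2844, 0.2346]
eef_rot: [-0.001, -0.05, 0.999, -0.001]
contact_force: [0.3, 0.6, 1.0]
opening: -0.0004
grip_force: 0.0
```

```bash
python3 - <<'E'
from h import *
grab('side','d4')
a=cv2.imread('pics/d4.png')[110:310,260:500];cv2.imwrite('pics/v4.png',cv2.resize(a,None,fx=3,fy=3))
yaw=.103;R=np.array([[np.cos(yaw),-np.sin(yaw)],[np.sin(yaw),np.cos(yaw)]]);C=np.array([.554,.087])
s=monitor.get_state();print('case',R.T@(s['eef_pos'][:2]-C))
w=C+R@np.array((0,.095)); to(w[0],w[1],.24,np.pi/2+.103)
E
```

```text
case [-0.001266    0.19942995]
t 7.32 pos [0.5322 0.2852 0.2365] yang 1.67 tilt -1.0 F [-0.85 -0.6   2.29] q6 -2.29 open -0.0
shift [-0.0016 -0.1044 -0.0034] twist -0.004
```

View pics/v4.png

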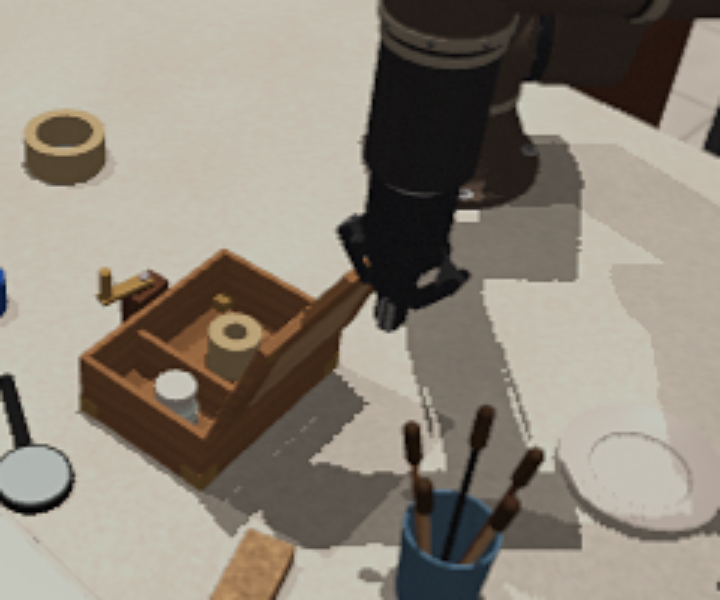

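The side view shows the roll and jar in the case and the lid still leaning. The gripper is behind it, but the linkage elbows (crop 355,240) hang over the lid edge. I'll rise, turn a quarter so the elbows lie along the hinge direction, and descend again.

Emit:
{"name": "arm_command", "arguments": {
  "steps": [
    [0,0,0.005,-0.04,0],
    [0,0,0.005,-0.07,-0.12],
    [0,0,0.005,-0.07,-0.24],
    [0,0,0.005,-0.07,-0.36],
    [0,0,0.005,-0.07,-0.48],
    [0,0,0.005,-0.07,-0.6],
    [0,0,0.005,-0.07,-0.72],
    [0,0,0.005,-0.07,-0.84],
    [0,0,0.005,-0.07,-0.96],
    [0,0,0.005,-0.07,-1.08],
    [0,0,0.005,-0.07,-1.2],
    [0,0,0.005,-0.07,-1.32]
  ]
}}

```text
time_s: 8.32
eef_pos: [0.532, 0.2908, 0.3085]
eef_rot: [0.002, -0.654, 0.757, -0.0]
contact_force: [-0.6, -0.2, -0.6]
opening: -0.0004
grip_force: 0.0
```

Emit:
{"name": "arm_command", "arguments": {
  "steps": [
    [0,0,0,0,-0.12],
    [0,0,0,0,-0.25],
    [0,0,0,0.04,-0.25],
    [0,0,0,0.073,-0.25],
    [0,0,0,0.073,-0.25],
    [0,0,0,0.073,-0.25]
  ]
}}

```text
time_s: 8.82
eef_pos: [0.5315, 0.2904, 0.2337]
eef_rot: [0.0, 0.741, -0.671, 0.0]
contact_force: [0.4, -0.1, 1.5]
opening: -0.0001
grip_force: 0.0
```

```bash
python3 - <<'E'
from h import *
yaw=.103;R=np.array([[np.cos(yaw),-np.sin(yaw)],[np.sin(yaw),np.cos(yaw)]]);C=np.array([.554,.087])
s=monitor.get_state();print('case',R.T@(s['eef_pos'][:2]-C))
for y in(.11,.09):
  w=C+R@np.array((0,y)); to(w[0],w[1],.235,.103)
E
```

```text
case [-0.00142779  0.20465049]
t 8.82 pos [0.5315 0.2904 0.2337] yang -3.043 tilt -1.0 F [ 0.42 -0.06  1.51] q6 -0.72 open -0.0001
shift [ 0.0946 -0.0018 -0.0012] twist -0.004
t 8.82 pos [0.5315 0.2904 0.2337] yang -3.043 tilt -1.0 F [ 0.42 -0.06  1.51] q6 -0.72 open -0.0001
shift [ 0.1146 -0.0019 -0.0012] twist -0.004
```

Emit:
{"name": "arm_command", "arguments": {
  "steps": [
    [0,0.02,0,0,0],
    [0,0.032,0,0,0],
    [0,0.042,0,0,0],
    [0,0.052,0,0,0],
    [0,0.061,0,0,0],
    [0,0.07,0,0,0],
    [0,0.078,0,0,0],
    [0,0.085,0,0,0],
    [0,0.09,0,0,0],
    [0,0.095,0,0,0],
    [0,0.095,0,0,0]
  ]
}}

```text
time_s: 9.73
eef_pos: [0.5405, 0.1954, 0.2321]
eef_rot: [0.0, 0.741, -0.671, -0.0]
contact_force: [-0.2, 0.4, 0.6]
opening: -0.0
grip_force: 0.0
```

```bash
cat > lid.py <<'E'
from h import *
import sys
c,im,d=grab('scene',sys.argv[1])
U,V=np.meshgrid(range(270,400),range(90,240)); P=deep(c,d,np.c_[U.ravel(),V.ravel()])
yaw=.103;R=np.array([[np.cos(yaw),-np.sin(yaw)],[np.sin(yaw),np.cos(yaw)]]);C=np.array([.554,.087])
Q=(P[:,:2]-C)@R; col=im[V.ravel(),U.ravel()].astype(int)
k=(abs(Q[:,0])<.115)&(Q[:,1]>-.08)&(Q[:,1]<.2)&(P[:,2]>.1)&(P[:,2]<.25)&(col[:,2]-col[:,0]>25)
a=np.arctan2(P[k,2]-.0805,.085-Q[k,1]);print('lid pts',k.sum(),'inner-face angle',np.median(a) if k.any() else None)
s=monitor.get_state();print('case tcp',R.T@(s['eef_pos'][:2]-C),s['contact_force'])
E
python3 lid.py s5
```

```text
lid pts 3102 inner-face angle 1.5830309443914818
case tcp [-0.00223456  0.10958409] [-0.5832335   0.47405153  0.83669897]
```

The lid stands at about 1.58 rad against the finger. I'll push a little further, then withdraw backwards.

Emit:
{"name": "arm_command", "arguments": {
  "steps": [
    [0,0.006,0,0,0],
    [0,0.012,0,0,0],
    [0,0.018,0,0,0],
    [0,0.021,0,0,0],
    [0,0.01,0,0,0],
    [0,-0.02,0,0,0],
    [0,-0.05,0,0,0],
    [0,-0.08,0,0,0]
  ]
}}

```text
time_s: 10.45
eef_pos: [0.5325, 0.277, 0.2325]
eef_rot: [-0.0, 0.741, -0.672, 0.0]
contact_force: [0.8, 0.1, -0.3]
opening: 0.0003
grip_force: 0.0
```

```bash
python3 lid.py s6
```

```text
lid pts 2686 inner-face angle 1.366784316306982
case tcp [-0.00130068  0.19573122] [1.17603569 2.72755436 0.91024723]
```

Emit:
{"name": "arm_command", "arguments": {
  "steps": [
    [0,0,0,-0.03,0],
    [0,0,0,-0.06,0],
    [0,0,0,-0.1,0],
    [0,0,0,-0.1,0],
    [0,0,0,-0.1,0],
    [0,0,0,-0.1,0],
    [0,0,0,-0.1,0],
    [0,0,0,-0.1,0],
    [0,0,0,-0.1,0],
    [0,0,0,-0.1,0],
    [0,0,0,-0.1,0],
    [0,0,0,-0.1,0]
  ]
}}

```text
time_s: 11.5
eef_pos: [0.5327, 0.2758, 0.3321]
eef_rot: [0.0, 0.741, -0.671, -0.0]
contact_force: [-0.5, -0.8, -0.2]
opening: -0.0
grip_force: 0.0
```

Emit:
{"name": "arm_command", "arguments": {
  "steps": [
    [0,0,0,0,0],
    [0,0,0,0,0],
    [0,0,0,0,0],
    [0,0,0,0,0],
    [0,0,0,0,0],
    [0,0,0,0,0],
    [0,0,0,0,0],
    [0,0,0,0,0],
    [0,0,0,0,0],
    [0,0,0,0,0]
  ]
}}

```text
time_s: 12.33
eef_pos: [0.5327, 0.2759, 0.3323]
eef_rot: [-0.0, 0.741, -0.671, -0.0]
contact_force: [0.6, -1.0, -0.4]
opening: -0.0001
grip_force: 0.0
```

```bash
python3 lid.py s7; python3 - <<'E'
from h import *
a=cv2.imread('pics/s7.png')[100:260,240:440];cv2.imwrite('pics/v7.png',cv2.resize(a,None,fx=3.5,fy=3.5,interpolation=cv2.INTER_CUBIC))
E
```

```text
lid pts 5 inner-face angle 0.23593261267415871
case tcp [-0.00180679  0.19008167] [ 0.4156927   0.51158143 -0.12604323]
```

View pics/v7.png

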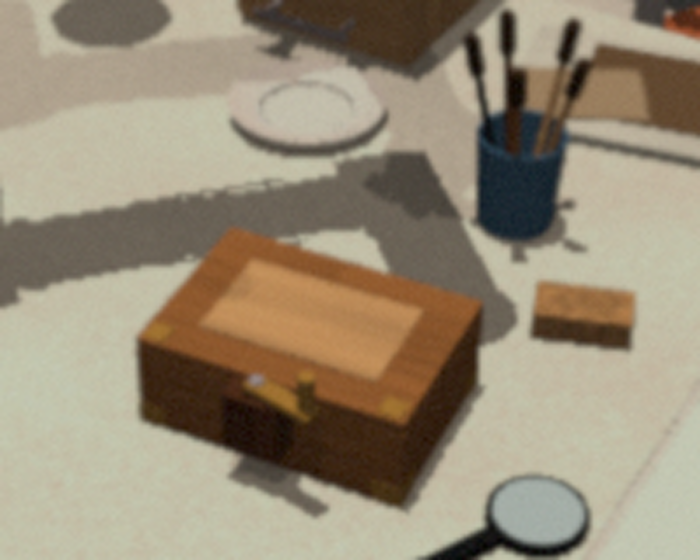

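The lid is shut. The pivot is at crop (257,380) and the stud at (306,376), unchanged. Now I'll go over to the front, clockwise of the stud.

Emit:
{"name": "arm_command", "arguments": {
  "steps": [
    [0,0.035,-0.005,0,0],
    [0,0.07,-0.01,0,0],
    [0,0.105,-0.015,0,0],
    [0,0.14,-0.02,0,0],
    [0,0.175,-0.025,0,0],
    [0,0.21,-0.03,0,0],
    [0,0.245,-0.035,0,0],
    [0,0.28,-0.04,0,0],
    [0,0.31,-0.042,0,0],
    [0,0.333,-0.042,0,0],
    [0,0.333,-0.042,0,0],
    [0,0.333,-0.042,0,0]
  ]
}}

```text
time_s: 13.38
eef_pos: [0.6073, -0.0527, 0.3321]
eef_rot: [0.0, 0.74, -0.672, -0.0]
contact_force: [0.7, 0.7, -0.1]
opening: 0.0001
grip_force: 0.0
```

```bash
python3 - <<'E'
from h import *
c,im,d=grab('wrist','w8')
yaw=.103;R=np.array([[np.cos(yaw),-np.sin(yaw)],[np.sin(yaw),np.cos(yaw)]]);C=np.array([.554,.087])
U,V=np.meshgrid(range(640),range(400)); P=deep(c,d,np.c_[U.ravel(),V.ravel()]);Q=(P[:,:2]-C)@R
k=(abs(P[:,2]-.134)<.006)&(np.hypot(Q[:,0],Q[:,1]+.101)<.075);print('stud case',k.sum(),np.median(Q[k],0),P[k,2].max())
k=(abs(P[:,2]-.101)<.004)&(np.hypot(Q[:,0],Q[:,1]+.101)<.075);print('bar',k.sum(),Q[k].min(0),Q[k].max(0))
w=C+R@np.array((.04,-.143)); to(*w,.132,.103)
E
```

```text
stud case 130 [ 0.04645426 -0.11332923] 0.13790358911046524
bar 613 [-0.01178873 -0.12131499] [ 0.05481299 -0.09038905]
t 13.43 pos [ 0.6073 -0.0517  0.3322] yang -3.044 tilt -1.0 F [-0.94  0.18  0.1 ] q6 -0.14 open 0.0004
shift [-0.0005 -0.0012  0.2002] twist -0.005
```

Emit:
{"name": "arm_command", "arguments": {
  "steps": [
    [0,0.005,0,0.04,0],
    [0,0.005,0,0.08,0],
    [0,0.005,0,0.12,0],
    [0,0.005,0,0.15,0],
    [0,0.005,0,0.18,0],
    [0,0.005,0,0.2,0],
    [0,0.005,0,0.2,0],
    [0,0.005,0,0.2,0]
  ]
}}

```text
time_s: 14.1
eef_pos: [0.6076, -0.0555, 0.1319]
eef_rot: [0.001, 0.742, -0.671, -0.0]
contact_force: [-0.2, -0.2, 0.8]
opening: -0.0002
grip_force: 0.0
```

Emit:
{"name": "arm_command", "arguments": {
  "steps": [
    [0,-0.012,0,0,0],
    [0,-0.022,0,0,0],
    [0,-0.031,0,0,0],
    [0,-0.04,0,0,0],
    [0,-0.049,0,0,0],
    [0,-0.057,0,0,0],
    [0,-0.064,0,0,0],
    [0,-0.07,0,0,0],
    [0,-0.076,0.002,0,0],
    [0,-0.082,0.003,0,0],
    [0,-0.088,0.005,0,0],
    [0,-0.092,0.007,0,0]
  ]
}}

```text
time_s: 15.1
eef_pos: [0.5859, 0.0274, 0.1313]
eef_rot: [0.009, 0.741, -0.671, -0.001]
contact_force: [-8.7, -46.6, 8.0]
opening: -0.0001
grip_force: 19.7
```

Emit:
{"name": "arm_command", "arguments": {
  "steps": [
    [0,-0.002,0.003,0,0],
    [0,-0.003,0.006,0,0],
    [0,-0.003,0.009,0,0],
    [0,-0.003,0.011,0,0],
    [0,-0.003,0.011,0,0]
  ]
}}

```text
time_s: 15.52
eef_pos: [0.5765, 0.0283, 0.1317]
eef_rot: [0.007, 0.741, -0.672, 0.0]
contact_force: [-2.3, -40.1, 3.7]
opening: 0.0
grip_force: 16.1
```

```bash
cat > btn.py <<'E'
from h import *
import sys
yaw=.103;R=np.array([[np.cos(yaw),-np.sin(yaw)],[np.sin(yaw),np.cos(yaw)]]);C=np.array([.554,.087])
s=monitor.get_state();print('tcp case',R.T@(s['eef_pos'][:2]-C),s['contact_force'])
for n in('scene','side'):
    c,im,d=grab(n,sys.argv[1]+n); U,V=np.meshgrid(range(640),range(400)); P=deep(c,d,np.c_[U.ravel(),V.ravel()]);Q=(P[:,:2]-C)@R
    col=im.reshape(-1,3).astype(int)
    k=(P[:,2]>.118)&(P[:,2]<.14)&(np.hypot(Q[:,0],Q[:,1]+.101)<.075)&(col[:,2]-col[:,0]>30); print(n,'stud',k.sum(),np.median(Q[k],0))
E
python3 btn.py b1
```

```text
tcp case [ 0.0163542  -0.06074039] [ -2.33725687 -40.14165932   3.65771413]
scene stud 8 [-0.00574235 -0.05630423]
side stud 18 [ 0.00429307 -0.04729516]
```

Pressing 40 N radially, so I'll back off along -y and look.

Emit:
{"name": "arm_command", "arguments": {
  "steps": [
    [0,0.008,0,0,0],
    [0,0.018,0,0,0],
    [0,0.03,-0.005,0,0],
    [0,0.04,-0.01,0,0],
    [0,0.04,-0.01,-0.03,0],
    [0,0.04,-0.01,-0.07,0],
    [0,0.06,-0.01,-0.11,0],
    [0,0.09,-0.01,-0.11,0],
    [0,0.09,-0.01,-0.11,0]
  ]
}}

```text
time_s: 16.37
eef_pos: [0.6019, -0.0549, 0.246]
eef_rot: [-0.002, 0.741, -0.671, 0.002]
contact_force: [1.2, 1.0, -1.0]
opening: 0.0002
grip_force: 0.0
```

```bash
python3 btn.py b2; python3 - <<'E'
from h import *
c,im,d=grab('wrist','w9')
yaw=.103;R=np.array([[np.cos(yaw),-np.sin(yaw)],[np.sin(yaw),np.cos(yaw)]]);C=np.array([.554,.087])
U,V=np.meshgrid(range(640),range(400)); P=deep(c,d,np.c_[U.ravel(),V.ravel()]);Q=(P[:,:2]-C)@R
k=(abs(P[:,2]-.134)<.006)&(np.hypot(Q[:,0],Q[:,1]+.101)<.075);print('stud wrist',k.sum(),np.median(Q[k],0))
a=cv2.imread('pics/b2scene.png')[150:250,260:400];cv2.imwrite('pics/v9.png',np.hstack([cv2.resize(a,(400,286)),cv2.resize(im,(400,286))]))
E
```

```text
tcp case [ 0.0330763  -0.14602571] [ 1.24220177  1.03221313 -0.97980219]
scene stud 34 [-0.00090844 -0.05442677]
side stud 30 [ 0.00320423 -0.04753061]
stud wrist 23 [-0.00516043 -0.05577485]
```

View pics/v9.png

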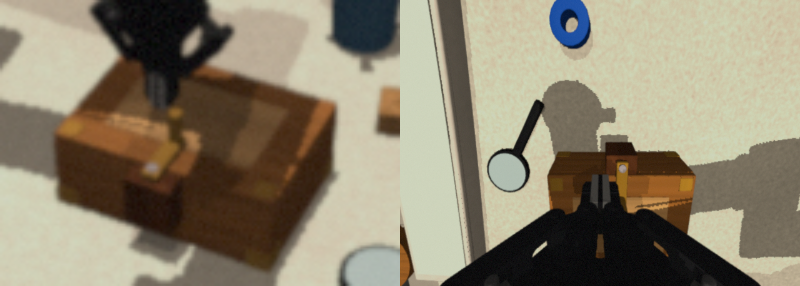

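The picture shows the bar square across the shut lid, pivot (152,170) to stud (175,115). The stud measures about (0.001, -0.051) in the case frame, close to its stop at (0, -0.051). The arm is clear, so I'm handing in.

```bash
python3 -c "
from h import *
print(r.job_done())"
```

```text
the job is handed in; nothing more can be done
None
```

The roll is lying flat in the large bay, the lid swung shut on its own, and the turn-button is fully across; I handed the job in at about 16.5 s, with no verdict returned, after the finger briefly pressed the stud with about 47 N at the end of its turn.

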